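# Find the heavy die tin by feel and slide it into the rack's empty stall

## Task

One of the three loose tins on the bench holds the steel die block and is clearly heavier than its two look-alikes: feel which one it is by pushing them a little, then slide it into the empty stall of the rack until it is fully home against the back board. Leave the two light tins standing out on the bench close to where they were (less than 80 mm away), keep all tins upright, and do not disturb the tins already in the rack or the other things on the bench.

Things in the scene. Friction and masses are not known exactly. Their poses are not given: they have to be found in the camera images.
- tin_a: closed round steel tin, 94 mm across, 60 mm high, flat lid. Origin: centre of its underside, on the bench; z up. One of tin_a, tin_b, tin_c, at random, holds the die block and weighs 0.82 to 0.95 kg; the other two, alike in looks and friction, weigh 0.18 kg, so that the heavy one takes several times the push to slide. Stands on the left in front of the rack.
- tin_b: closed round steel tin, 94 mm across, 60 mm high, flat lid. Origin: centre of its underside, on the bench; z up. One of tin_a, tin_b, tin_c, at random, holds the die block and weighs 0.82 to 0.95 kg; the other two, alike in looks and friction, weigh 0.18 kg, so that the heavy one takes several times the push to slide. Stands in the middle in front of the rack.
- tin_c: closed round steel tin, 94 mm across, 60 mm high, flat lid. Origin: centre of its underside, on the bench; z up. One of tin_a, tin_b, tin_c, at random, holds the die block and weighs 0.82 to 0.95 kg; the other two, alike in looks and friction, weigh 0.18 kg, so that the heavy one takes several times the push to slide. Stands on the right in front of the rack.
- rack: fixed plywood rack, 338 mm long, 45 mm high: a back board with 4 divider walls (8 mm thick) towards the robot makes 3 stalls, 102 mm wide, 110 mm apart, open at front and top, no floor. Origin: on the bench, centre of a tin fully home in the middle stall. x: into the stalls (board's face at +47.5 mm, dividers' front ends at -16 mm, so stored tins stick out 31 mm); y: along the row to the left.
- bay0 (a point): left stall: on the bench, where the centre of a tin that is fully home (touching the back board) stands; 110 mm left of the middle stall's.
- bay1 (a point): middle stall: the same point.
- bay2 (a point): right stall: the same point, 110 mm right of the middle stall's.
- rack_tin_a: closed round steel tin, 94 mm across, 60 mm high, flat lid. Origin: centre of its underside, on the bench; z up. Already stored, standing fully home in one of the three stalls.
- rack_tin_b: closed round steel tin, 94 mm across, 60 mm high, flat lid. Origin: centre of its underside, on the bench; z up. Already stored, standing fully home in another of the three stalls; the stall with neither is the empty one.
- table: the workbench; its flat top is at z = 0. Tins slide on it; two fingertips 50 to 60 mm apart, straddling the back of a tin, push it steadily. While it slides, a light tin resists with about 1 N, the heavy one with about 3 to 7 N; part of that is lost when the push stops.
- glue: bystander: white glue bottle with a red cap, 52 mm across, 130 mm high, standing on the left. Origin: centre of its underside.
- mallet: bystander: hammer with a wooden handle, 220 mm long, lying on the right. Origin: underside.
- leather_block: bystander: dark wooden burnishing block, 100 x 70 x 40 mm, beside the rack's left end. Origin: centre of its underside.
Mind the look-alikes: they are no part of the job. Leave any purple or red look-alike of the tin_c alone.

How it is judged (in metres and radians):
At the end, for the whole second after the job is handed in: The heavy loose tin stands at rest on the bench in the rack's empty stall, fully home: within 4 mm of the back board; the two light tins stand at rest, each less than 80 mm from where it was at the start (((x of tin_a in the frame of rack between -0.004 and 0.004 m and y of tin_a in the frame of rack between -0.118 and 0.118 m and contact force between tin_a and table above 5 N and linear speed of each of tin_a, tin_b, tin_c below 0.01 m/s and distance of each of tin_b, tin_c from where it was at the start of the episode below 0.08 m) or (x of tin_b in the frame of rack between -0.004 and 0.004 m and y of tin_b in the frame of rack between -0.118 and 0.118 m and contact force between tin_b and table above 5 N and linear speed of each of tin_b, tin_a, tin_c below 0.01 m/s and distance of each of tin_a, tin_c from where it was at the start of the episode below 0.08 m) or (x of tin_c in the frame of rack between -0.004 and 0.004 m and y of tin_c in the frame of rack between -0.118 and 0.118 m and contact force between tin_c and table above 5 N and linear speed of each of tin_c, tin_a, tin_b below 0.01 m/s and distance of each of tin_a, tin_b from where it was at the start of the episode below 0.08 m))); the robot touches nothing.
It fails at once if a bystander (glue bottle, hammer, block) moved by more than 15 mm (distance of any of glue, mallet, leather_block from where it was at the start of the episode above 0.015 m).
It fails at once if a tin already in the rack moved by more than 15 mm (distance of any of rack_tin_a, rack_tin_b from where it was at the start of the episode above 0.015 m).
It fails at once if a tin tipped by more than 0.5 rad (angle between any of tin_a, tin_b, tin_c's own z axis and vertical above 0.5 rad).
It also fails if it takes over 72 s, if anything falls off the work surface, if the arm or the gripper's body presses on something with over 40 N, if the wrist force passes 120 N, or if a joint passes its speed limit or range.

## Robot

A 6-joint arm with a two-finger parallel gripper is mounted at the origin on the work surface. World frame = base frame: x ahead of the robot, y to its left, z up, the work surface at z = 0. Lengths are in mm, angles in rad, forces in N, time in s.
With the tool pointing down it reaches from about 400 to 925 mm from the base axis. Payload 12.5 kg.
Tool frame: the origin (TCP) lies at the very end of the fingers, on their centre line; the grasp point (between the pads) lies behind it (env.grip_depth is the z of the grasp point in the tool frame, in mm); z points along the fingers, y is the line along which they close (so a half turn about z gives the same grasp; the last joint's range is limited). The gripper opens to 95 mm and grips with 3 to 60 N. Pads are 20 mm wide; open, the fingers measure 119 mm over their backs; the gripper's body (75 mm by 180 mm) begins 59 mm behind the grasp point.
Start: joints at [-1.281, 0.491, 1.559, -0, 1.092, -0.106], TCP at [240.991, -576.692, 184.861] pointing down, gripper open.
Joint ranges: [-3.1, 3.1], [-0.84, 2.19], [0.05, 2.79], [-1.13, 4.28], [0.06, 2.93], [-2.69, 2.69]. Speed limits (rad/s): [2.22, 2.22, 2.79, 3.14, 3.14, 3.14].

## Interface

Orientations are given as [roll, pitch, yaw] about the fixed x, y, z axes, in that order (R = Rz(yaw) Ry(pitch) Rx(roll)).
In Python, from cell import env, optics gives the robot as it stands.
- The arm moves only by the tool step_arm, never from a script. Its argument "moves" is a list of rows, each an object of numbers: "tx", "ty", "tz": the shift along the tool's x, y, z in mm; "roll": the turn about the tool's z in rad. In form: [{"tx": .., "ty": .., "tz": .., "roll": ..}, ...]. A call has 1 to 12 rows; each row is the pose to reach, as a shift and turn from the pose commanded when the call began, along the tool's axes at that moment; what a row does not reach only later rows make up. A row lasts 1/12 s, in which the tool goes at most 41.7 mm and 7.16 degrees, less where a joint would pass 70% of its speed; a pose out of reach is approached as far as the arm can. A call with a gripper value outside its range is refused whole. "grip" is the finger opening in mm, from 0 to 95.1, set as the call begins (left out, the last holds). The fingers move at their own pace and stop on an object; the grip force is fixed at half the most. Time passes only in rows, so rows that repeat a pose let the fingers close. It gives the time, the measured TCP pose, the force, the opening and the grip force at its end, in the units of the state.
- env.state(): the state, without advancing time (a new reading comes with each control period).
- optics.read_camera(name): name is "side" or "top"; returns a dict with "pixels" (400x640x3 uint8, blue, green, red), "mtx" (3x3 intrinsics, pixels), "view" (4x4, takes a point from world to camera coordinates). Camera axes: x right, y down, z forward; pixel columns grow to the right and rows downward; lengths in mm; the calibration is good to about 2 mm. A picture is of the moment at which its call begins. There is no depth.
- env.job_done(): hands the job in; it is judged then, once.
The state is a dict: "t": time; "joints": joint angles; "qvel": joint speeds; "tau": joint torques, N m; "eef_pos": TCP position; "tcp_rot": TCP orientation; "ft_force": force on the tool from outside, world axes, zero at the start; "moment": the same for the moment, N m; "opening": opening from 0.0 (shut) to 1.0 (fully open); "grip_force": force on a finger pad.
Only numpy, scipy, OpenCV 4.12 (cv2) and the standard library are available. Lean on these libraries where they do the work, as an engineer would, in place of code of your own. Each camera call takes 0.05 s, during which the arm holds its last target. There are 200 camera calls.

## Working session

There is one attempt and no reset: what is moved stays moved. The work goes in short steps, Python scripts to look and compute and a tool call to move; the robot and the scene stay as the last step left them, time stands still between calls to the robot, and variables do not carry over. Pictures are saved under pics/ and viewed, at most 10 in all, crops included, and the job is handed in when it is done.

Besides the shell and the picture viewer there is one more tool, called in YAML: its name, and indented under it one key for each argument. step_arm: Moves the arm, as the interface text tells. Its arguments: {"type":"object","properties":{"moves":{"type":"array"},"grip":{"type":"number"}},"required":["moves"]}

```bash
mkdir -p pics; ls
python3 - <<'E'
from cell import env, optics
import cv2, numpy as np
for n in ("top","side"):
    d=optics.read_camera(n); cv2.imwrite(f"pics/{n}0.png",d["pixels"]); print(n,d["mtx"].round(1).tolist(),d["view"].round(3).tolist())
s=env.state(); print(s, env.grip_depth)
E
```

```text
pics
top [[392.0, 0.0, 319.1], [0.0, 392.0, 203.7], [0.0, 0.0, 1.0]] [[-0.003, -1.0, 0.012, -85.904], [-0.994, 0.002, -0.108, 455.83], [0.108, -0.012, -0.994, 1474.005], [0.0, 0.0, 0.0, 1.0]]
side [[379.6, 0.0, 322.0], [0.0, 379.6, 191.4], [0.0, 0.0, 1.0]] [[-0.882, -0.47, 0.004, 347.954], [-0.323, 0.599, -0.733, 210.763], [0.342, -0.648, -0.68, 1157.517], [0.0, 0.0, 0.0, 1.0]]
{'t': 0.1, 'joints': array([-1.28060527e+00,  4.91508547e-01,  1.55939730e+00,  7.22854291e-06,
        1.09169839e+00, -1.05614775e-01]), 'qvel': array([-0.00221313, -0.00300925, -0.0013257 ,  0.00106324,  0.00212588,
        0.00098546]), 'tau': array([ 2.26168500e-03, -6.13621187e+01, -2.58603609e+01,  6.94260676e-02,
        4.70513594e-02, -6.09494100e-05]), 'eef_pos': array([ 240.91268693, -576.4336199 ,  184.31141396]), 'tcp_rot': array([-3.14058738e+00, -1.13015087e-04,  3.95802439e-01]), 'ft_force': array([0.43376947, 0.04776012, 0.36329212]), 'moment': array([ 0.01950486, -0.00198884,  0.00927921]), 'grip_force': 0.0, 'opening': 1.0008029646579102} -18.8
```

View pics/top0.png

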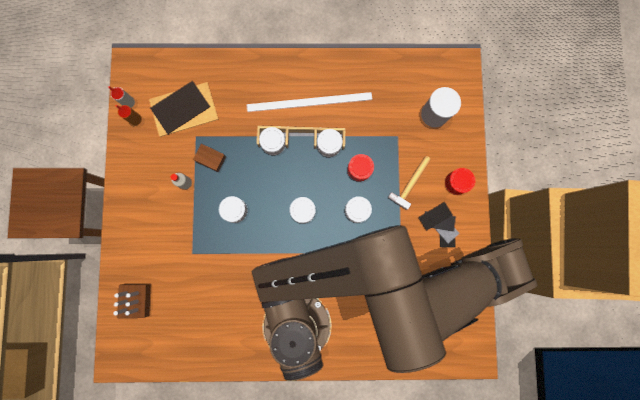

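View pics/side0.png

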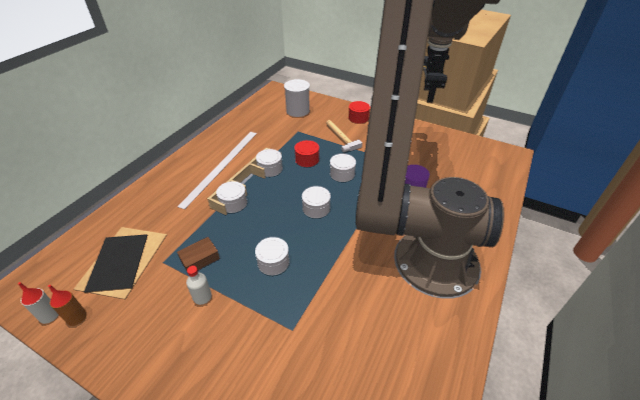

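The top view shows three loose white tins at (232,209), (302,210) and (358,209). Stored tins are at (272,141) and (330,142), so the middle stall at about (301,140) is empty. The red look-alikes at (360,167) and (461,181), and the purple one by the base, are not part of the job. The white tins fit the description, being plain steel in front of the rack. Next I measure positions and confirm with a crop.

```bash
cat > h.py <<'E'
from cell import env, optics
import cv2, numpy as np
def ray(d,u,v,z):
    V=d["view"];R=V[:3,:3];c=-R.T@V[:3,3]
    r=R.T@np.linalg.inv(d["mtx"])@np.array([u,v,1.]); return c+r*(z-c[2])/r[2]
def proj(d,p):
    q=d["view"][:3,:3]@np.array(p)+d["view"][:3,3]; q=d["mtx"]@q; return q[:2]/q[2]
def tins(d,lo=195):
    hsv=cv2.cvtColor(d["pixels"],cv2.COLOR_BGR2HSV)
    m=cv2.inRange(hsv,(0,0,lo),(180,50,255)); out=[]
    for c in cv2.findContours(m,cv2.RETR_EXTERNAL,cv2.CHAIN_APPROX_NONE)[0]:
        a=cv2.contourArea(c)
        if 250<a<1500:
            (u,v),(w,h),_=cv2.minAreaRect(c)
            M=cv2.moments(c);u,v=M["m10"]/a,M["m01"]/a
            p=ray(d,u,v,60); out.append((round(u,1),round(v,1),a,round(w,1),round(h,1),p.round(1)))
    return out
E
python3 - <<'E'
from h import *
d=optics.read_camera("top"); s=optics.read_camera("side")
for t in tins(d): print(*t, "side px", proj(s,t[5]).round(1))
print("side")
for t in tins(s): print(*t)
im=d["pixels"]
cv2.imwrite("pics/crop.png",cv2.resize(im[110:260,160:420],None,fx=3,fy=3,interpolation=cv2.INTER_CUBIC))
# rack yellow top at z=45
hsv=cv2.cvtColor(im,cv2.COLOR_BGR2HSV)
m=cv2.inRange(hsv,(15,60,130),(35,255,255)); m[:120]=0;m[155:]=0;m[:,:250]=0;m[:,352:]=0
v,u=np.nonzero(m); r=cv2.minAreaRect(np.c_[u,v].astype(np.float32)); print(r)
for b in cv2.boxPoints(r): print(b.round(1), ray(d,*b,45).round(1))
E
```

```text
379.2 391.0 979.5 18.0 81.0 [-218.6 -298.1   60. ] side px [531.4 209.5]
576.0 309.4 596.5 20.0 44.0 [   61.3 -1024.9    60. ] side px [485.5  93. ]
302.0 209.2 479.5 24.0 24.0 [431.3 -22.7  60. ] side px [315.6 195.5]
358.4 208.7 483.5 25.0 25.0 [ 432.7 -233.3   60. ] side px [342.4 161.1]
231.4 208.5 480.0 24.0 25.5 [434.4 239.9  60. ] side px [271.4 249.5]
519.3 172.8 1126.5 46.2 72.8 [ 568.3 -845.8   60. ] side px [371.9  84.5]
329.4 140.5 444.5 23.0 25.0 [ 693.5 -126.6   60. ] side px [268.  156.2]
271.4 138.7 446.5 23.0 25.0 [700.4  93.7  60. ] side px [230.  190.4]
308.7 101.5 775.0 7.2 125.0 [847.  -47.7  60. ] side px [222.5 155.6]
445.1 101.6 682.0 29.0 30.0 [ 847.5 -574.    60. ] side px [294.3  95.2]
side
537.8 321.8 293.5 20.8 35.0 [-277.   115.5   60. ]
271.3 249.7 621.5 25.0 32.0 [434.4 240.5  60. ]
315.7 195.7 397.5 19.0 27.0 [430.5 -22.   60. ]
230.2 190.3 386.5 18.0 28.0 [699.9  93.1  60. ]
342.6 161.4 288.0 15.0 25.0 [ 431.6 -232.3   60. ]
268.2 156.3 273.5 15.0 24.0 [ 692.7 -126.4   60. ]
215.2 171.5 549.0 6.5 106.0 [810.3  38.9  60. ]
503.6 129.1 371.0 43.5 20.7 [ -63.5 -745.    60. ]
317.5 84.0 716.5 71.7 20.2 [ 804.9 -722.8   60. ]
((300.5122985839844, 135.47677612304688), (88.97537231445312, 19.041786193847656), 1.3478872776031494)
[255.8 143.9] [684.2 155.   45. ]
[256.3 124.9] [759.2 154.3  45. ]
[345.2 127. ] [ 751.1 -188.4   45. ]
[344.8 146. ] [ 676.  -185.9   45. ]
```

View pics/crop.png

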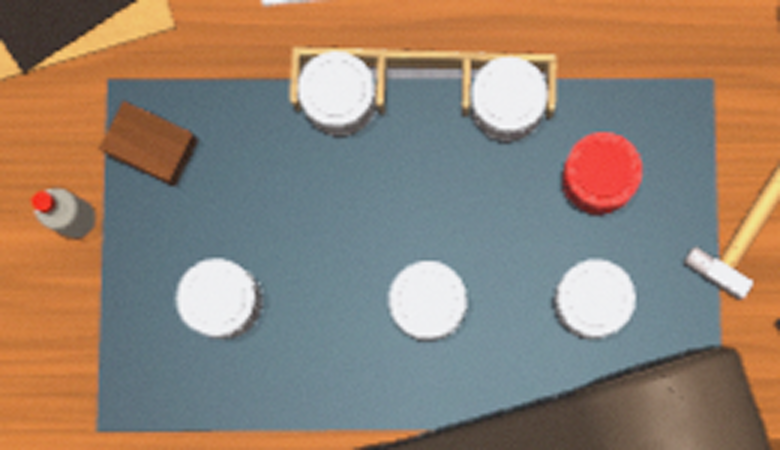

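Both views agree to about 1 mm, the stored tins are 220 mm apart as they must be, and the crop confirms the tins and the empty middle stall. I take A (434,240), B (431,-22), C (432,-233) and bay1 about (697,-16), with the rack yawed -0.032. Next is the approach behind C.

```bash
cat >> h.py <<'E'
from scipy.spatial.transform import Rotation as Ro
def go(x,y,z,yaw):
    s=env.state();R=Ro.from_euler("xyz",s["tcp_rot"]).as_matrix()
    d=R.T@(np.array([x,y,z])-s["eef_pos"]); r=-(yaw-s["tcp_rot"][2]); r=(r+np.pi)%(2*np.pi)-np.pi
    print("eef",s["eef_pos"].round(1),s["tcp_rot"].round(3),"q",s["joints"].round(2),"-> tx ty tz",d.round(1),"roll",r.round(3))
E
python3 - <<'E'
from h import *
d=optics.read_camera("top"); s=optics.read_camera("side")
print("purple",ray(s,415,176,60),"black",ray(d,437,215,30),ray(d,447,235,30),"red",ray(d,360,167,60),"hammer",ray(d,399,201,20),"glue",ray(d,175,177,130),"block",ray(d,209,157,40))
go(397,-294,150,1.047)
E
```

```text
purple [ 167.44650502 -279.71668005   60.        ] black [ 410.93345018 -536.47580612   30.        ] [ 334.75529422 -571.82230758   30.        ] red [ 591.0876962  -241.52508263   60.        ] hammer [ 466.1128369 -394.7095837   20.       ] glue [541.01543667 427.99477926 130.        ] block [634.48543622 333.65089857  40.        ]
eef [ 241.  -576.6  184.6] [-3.141 -0.     0.396] q [-1.28  0.49  1.56 -0.    1.09 -0.11] -> tx ty tz [ 252.9 -200.6   34.7] roll -0.651
```

step_arm:
  moves:
    - {"tx":253,"ty":-201,"tz":35,"roll":-0.65}
    - {"tx":253,"ty":-201,"tz":35,"roll":-0.65}
    - {"tx":253,"ty":-201,"tz":35,"roll":-0.65}
    - {"tx":253,"ty":-201,"tz":35,"roll":-0.65}
    - {"tx":253,"ty":-201,"tz":35,"roll":-0.65}
    - {"tx":253,"ty":-201,"tz":35,"roll":-0.65}
    - {"tx":253,"ty":-201,"tz":35,"roll":-0.65}
    - {"tx":253,"ty":-201,"tz":35,"roll":-0.65}
    - {"tx":253,"ty":-201,"tz":35,"roll":-0.65}
    - {"tx":253,"ty":-201,"tz":35,"roll":-0.65}
    - {"tx":253,"ty":-201,"tz":35,"roll":-0.65}
  grip: 55

```text
t: 1.22
eef_pos: [397.1, -294.1, 150.0]
tcp_rot: [3.141, 0.0, 1.046]
ft_force: [-0.5, -0.9, -0.1]
opening: 0.576
grip_force: 0.0
```

Run:
```python
from h import *
go(397,-294,15,1.047); print(env.state()["ft_force"].round(2),env.state()["opening"])
```

```text
eef [ 397.1 -294.1  150. ] [3.141 0.    1.046] q [-0.77  0.35  1.92 -0.    0.88 -0.25] -> tx ty tz [ 1.00e-01 -2.00e-01  1.35e+02] roll -0.001
[-0.51 -0.86 -0.13] 0.5762541868177354
```

step_arm:
  moves:
    - {"tz":40}
    - {"tz":80}
    - {"tz":115}
    - {"tz":135}
    - {"tz":135}
    - {"tz":135}
    - {"tz":135}

```text
validation failed for argument at $.mo...
```

step_arm:
  moves:
    - {"tx":5}
    - {"tx":10}
    - {"tx":14}
    - {"tx":18}
    - {"tx":20}
    - {"tx":22}
    - {"tx":24}
    - {"tx":26}
    - {"tx":28}
    - {"tx":30}
    - {"tx":32}

```text
validation failed for argument at $.mo...
```

step_arm:
  moves:
    - {"tx":3}
    - {"tx":6}
    - {"tx":9}

```text
validation failed for argument at $.mo...
```

step_arm:
  moves:
    - {"tx":3}
    - {"tx":6}

```text
validation failed for argument at $.mo...
```

All four keys are needed in every row.

step_arm:
  moves:
    - {"tx":0,"ty":0,"tz":40,"roll":0}
    - {"tx":0,"ty":0,"tz":80,"roll":0}
    - {"tx":0,"ty":0,"tz":115,"roll":0}
    - {"tx":0,"ty":0,"tz":135,"roll":0}
    - {"tx":0,"ty":0,"tz":135,"roll":0}
    - {"tx":0,"ty":0,"tz":135,"roll":0}
    - {"tx":0,"ty":0,"tz":135,"roll":0}

```text
t: 1.8
eef_pos: [397.2, -294.9, 16.0]
tcp_rot: [3.14, 0.0, 1.045]
ft_force: [-1.3, -0.1, 0.1]
opening: 0.579
grip_force: 0.0
```

step_arm:
  moves:
    - {"tx":5,"ty":0,"tz":0,"roll":0}
    - {"tx":10,"ty":0,"tz":0,"roll":0}
    - {"tx":14,"ty":0,"tz":0,"roll":0}
    - {"tx":17,"ty":0,"tz":0,"roll":0}
    - {"tx":20,"ty":0,"tz":0,"roll":0}
    - {"tx":22,"ty":0,"tz":0,"roll":0}
    - {"tx":24,"ty":0,"tz":0,"roll":0}
    - {"tx":26,"ty":0,"tz":0,"roll":0}
    - {"tx":28,"ty":0,"tz":0,"roll":0}
    - {"tx":30,"ty":0,"tz":0,"roll":0}

```text
t: 2.63
eef_pos: [412.0, -267.7, 14.8]
tcp_rot: [3.142, 0.0, 1.046]
ft_force: [-0.8, -1.7, 1.7]
opening: 0.581
grip_force: 1.1
```

step_arm:
  moves:
    - {"tx":3,"ty":0,"tz":0,"roll":0}
    - {"tx":6,"ty":0,"tz":0,"roll":0}

```text
t: 2.8
eef_pos: [415.0, -262.4, 14.8]
tcp_rot: [-3.142, 0.0, 1.046]
ft_force: [-1.5, -1.5, 1.8]
opening: 0.58
grip_force: 1.1
```

step_arm:
  moves:
    - {"tx":3,"ty":0,"tz":0,"roll":0}
    - {"tx":6,"ty":0,"tz":0,"roll":0}

```text
t: 2.97
eef_pos: [418.1, -257.1, 14.8]
tcp_rot: [-3.142, 0.0, 1.046]
ft_force: [-0.9, -2.0, 1.4]
opening: 0.58
grip_force: 1.1
```

step_arm:
  moves:
    - {"tx":-20,"ty":0,"tz":0,"roll":0}
    - {"tx":-20,"ty":0,"tz":-40,"roll":0}
    - {"tx":-20,"ty":0,"tz":-80,"roll":0}
    - {"tx":-20,"ty":0,"tz":-120,"roll":0}
    - {"tx":-20,"ty":0,"tz":-135,"roll":0}
    - {"tx":-20,"ty":0,"tz":-135,"roll":0}

```text
t: 3.47
eef_pos: [409.2, -275.2, 153.3]
tcp_rot: [3.136, 0.001, 1.046]
ft_force: [-0.0, -0.4, 0.7]
opening: 0.577
grip_force: 0.0
```

step_arm:
  moves:
    - {"tx":497,"ty":-293,"tz":0,"roll":-0.988}
    - {"tx":497,"ty":-293,"tz":0,"roll":-0.988}
    - {"tx":497,"ty":-293,"tz":0,"roll":-0.988}
    - {"tx":497,"ty":-293,"tz":0,"roll":-0.988}
    - {"tx":497,"ty":-293,"tz":0,"roll":-0.988}
    - {"tx":497,"ty":-293,"tz":0,"roll":-0.988}
    - {"tx":497,"ty":-293,"tz":0,"roll":-0.988}
    - {"tx":497,"ty":-293,"tz":0,"roll":-0.988}
    - {"tx":497,"ty":-293,"tz":0,"roll":-0.988}
    - {"tx":497,"ty":-293,"tz":0,"roll":-0.988}
    - {"tx":497,"ty":-293,"tz":0,"roll":-0.988}
    - {"tx":497,"ty":-293,"tz":0,"roll":-0.988}

```text
t: 4.47
eef_pos: [402.8, 227.6, 148.7]
tcp_rot: [-3.14, -0.0, 2.034]
ft_force: [0.9, -0.7, 1.1]
opening: 0.583
grip_force: 0.0
```

Run:
```python
from h import *
go(403,303,150,2.034); print(env.state()["ft_force"].round(2))
```

```text
eef [402.8 227.6 148.7] [-3.14  -0.     2.034] q [ 0.37  0.31  1.99  0.    0.85 -0.09] -> tx ty tz [67.4 33.9 -1.4] roll 0.0
[ 0.89 -0.71  1.1 ]
```

step_arm:
  moves:
    - {"tx":35,"ty":18,"tz":0,"roll":0}
    - {"tx":67,"ty":34,"tz":0,"roll":0}
    - {"tx":67,"ty":34,"tz":0,"roll":0}
    - {"tx":67,"ty":34,"tz":40,"roll":0}
    - {"tx":67,"ty":34,"tz":80,"roll":0}
    - {"tx":67,"ty":34,"tz":115,"roll":0}
    - {"tx":67,"ty":34,"tz":135,"roll":0}
    - {"tx":67,"ty":34,"tz":135,"roll":0}
    - {"tx":67,"ty":34,"tz":135,"roll":0}
    - {"tx":67,"ty":34,"tz":135,"roll":0}

```text
t: 5.3
eef_pos: [404.8, 300.6, 15.4]
tcp_rot: [3.141, 0.0, 2.034]
ft_force: [-0.3, 0.3, 0.3]
opening: 0.579
grip_force: 0.0
```

Run:
```python
from h import *
go(403,303,15,2.034); print(env.state()["ft_force"].round(2))
```

```text
eef [404.8 300.6  15.4] [3.141 0.    2.034] q [ 0.51  0.58  2.01 -0.    0.56  0.04] -> tx ty tz [ 3.  -0.5  0.4] roll -0.0
[-0.34  0.29  0.26]
```

step_arm:
  moves:
    - {"tx":-5,"ty":0,"tz":0,"roll":0}
    - {"tx":-10,"ty":0,"tz":0,"roll":0}
    - {"tx":-14,"ty":0,"tz":0,"roll":0}
    - {"tx":-17,"ty":0,"tz":0,"roll":0}
    - {"tx":-20,"ty":0,"tz":0,"roll":0}
    - {"tx":-22,"ty":0,"tz":0,"roll":0}
    - {"tx":-24,"ty":0,"tz":0,"roll":0}
    - {"tx":-26,"ty":0,"tz":0,"roll":0}
    - {"tx":-28,"ty":0,"tz":0,"roll":0}

```text
t: 6.05
eef_pos: [417.2, 275.4, 14.9]
tcp_rot: [3.141, -0.0, 2.034]
ft_force: [-1.2, 2.1, 2.2]
opening: 0.581
grip_force: 1.4
```

step_arm:
  moves:
    - {"tx":-3,"ty":0,"tz":0,"roll":0}
    - {"tx":-6,"ty":0,"tz":0,"roll":0}

```text
t: 6.22
eef_pos: [419.9, 269.9, 14.8]
tcp_rot: [3.142, 0.0, 2.034]
ft_force: [-1.3, 2.9, 2.1]
opening: 0.58
grip_force: 1.5
```

step_arm:
  moves:
    - {"tx":-3,"ty":0,"tz":0,"roll":0}
    - {"tx":-6,"ty":0,"tz":0,"roll":0}

```text
t: 6.38
eef_pos: [422.6, 264.4, 14.8]
tcp_rot: [-3.142, 0.0, 2.034]
ft_force: [-1.9, 1.9, 2.9]
opening: 0.575
grip_force: 1.5
```

step_arm:
  moves:
    - {"tx":20,"ty":0,"tz":0,"roll":0}
    - {"tx":20,"ty":0,"tz":-40,"roll":0}
    - {"tx":20,"ty":0,"tz":-80,"roll":0}
    - {"tx":20,"ty":0,"tz":-120,"roll":0}
    - {"tx":20,"ty":0,"tz":-135,"roll":0}
    - {"tx":20,"ty":0,"tz":-135,"roll":0}

```text
t: 6.88
eef_pos: [415.0, 283.0, 153.3]
tcp_rot: [3.135, 0.0, 2.034]
ft_force: [0.8, 0.1, -0.3]
opening: 0.577
grip_force: 0.0
```

step_arm:
  moves:
    - {"tx":-209,"ty":-120,"tz":0,"roll":0}
    - {"tx":-209,"ty":-120,"tz":0,"roll":0}
    - {"tx":-209,"ty":-120,"tz":0,"roll":0}
    - {"tx":-209,"ty":-120,"tz":0,"roll":0}
    - {"tx":-209,"ty":-120,"tz":0,"roll":0}
    - {"tx":-209,"ty":-120,"tz":0,"roll":0}
    - {"tx":-209,"ty":-120,"tz":0,"roll":0}
    - {"tx":-209,"ty":-120,"tz":0,"roll":0}
    - {"tx":-209,"ty":-120,"tz":0,"roll":0}

```text
t: 7.63
eef_pos: [399.2, 42.0, 149.2]
tcp_rot: [-3.141, -0.001, 2.033]
ft_force: [-0.0, -0.3, -0.1]
opening: 0.579
grip_force: 0.0
```

Run:
```python
from h import *
go(400,42,15,2.034); print(env.state()["ft_force"].round(2))
d=optics.read_camera("side")
for t in tins(d): print(*t)
```

```text
eef [399.2  42.  149.2] [-3.141e+00 -1.000e-03  2.033e+00] q [-0.06  0.23  2.12 -0.    0.8  -0.52] -> tx ty tz [ -0.4   0.8 134.2] roll -0.001
[-0.04 -0.25 -0.09]
272.3 244.3 611.0 26.9 29.7 [442.7 222.3  60. ]
315.4 194.7 360.5 17.7 27.4 [433.7 -25.6  60. ]
230.3 190.4 402.0 19.0 28.0 [699.5  93.5  60. ]
268.2 156.4 288.0 25.0 16.0 [ 692.1 -126.1   60. ]
215.2 171.4 591.0 6.7 106.0 [810.5  38.5  60. ]
506.1 131.3 812.5 43.9 21.4 [ -75.4 -732.9   60. ]
296.6 78.3 517.0 37.1 22.6 [ 925.9 -726.    60. ]
```

step_arm:
  moves:
    - {"tx":0,"ty":0,"tz":40,"roll":0}
    - {"tx":0,"ty":0,"tz":80,"roll":0}
    - {"tx":0,"ty":0,"tz":115,"roll":0}
    - {"tx":0,"ty":0,"tz":134,"roll":0}
    - {"tx":0,"ty":0,"tz":134,"roll":0}
    - {"tx":0,"ty":0,"tz":134,"roll":0}
    - {"tx":0,"ty":0,"tz":134,"roll":0}

```text
t: 8.27
eef_pos: [400.0, 42.6, 16.6]
tcp_rot: [3.141, 0.0, 2.035]
ft_force: [-0.3, -0.2, 0.0]
opening: 0.577
grip_force: 0.0
```

step_arm:
  moves:
    - {"tx":-5,"ty":0,"tz":0,"roll":0}
    - {"tx":-10,"ty":0,"tz":0,"roll":0}
    - {"tx":-14,"ty":0,"tz":0,"roll":0}
    - {"tx":-17,"ty":0,"tz":0,"roll":0}
    - {"tx":-20,"ty":0,"tz":0,"roll":0}
    - {"tx":-22,"ty":0,"tz":0,"roll":0}
    - {"tx":-24,"ty":0,"tz":0,"roll":0}
    - {"tx":-26,"ty":0,"tz":0,"roll":0}
    - {"tx":-28,"ty":0,"tz":0,"roll":0}

```text
t: 9.02
eef_pos: [411.0, 17.2, 15.7]
tcp_rot: [-3.14, -0.001, 2.033]
ft_force: [-3.5, 8.4, 3.1]
opening: 0.578
grip_force: 3.4
```

step_arm:
  moves:
    - {"tx":-3,"ty":0,"tz":0,"roll":0}
    - {"tx":-6,"ty":0,"tz":0,"roll":0}

```text
t: 9.18
eef_pos: [413.5, 12.0, 15.7]
tcp_rot: [-3.14, -0.002, 2.034]
ft_force: [-3.6, 6.9, 4.2]
opening: 0.574
grip_force: 3.4
```

step_arm:
  moves:
    - {"tx":-3,"ty":0,"tz":0,"roll":0}
    - {"tx":-6,"ty":0,"tz":0,"roll":0}

```text
t: 9.35
eef_pos: [416.2, 6.6, 15.7]
tcp_rot: [-3.14, -0.002, 2.034]
ft_force: [-3.1, 7.0, 4.1]
opening: 0.584
grip_force: 3.5
```

B pushes back with about 7.7 N against 2 to 2.7 N for A and C, so B is the heavy tin. It stands too close to the base for a straight push, so I'll first push it diagonally (50°) from its right side.

step_arm:
  moves:
    - {"tx":20,"ty":0,"tz":0,"roll":0}
    - {"tx":20,"ty":0,"tz":-40,"roll":0}
    - {"tx":20,"ty":0,"tz":-80,"roll":0}
    - {"tx":20,"ty":0,"tz":-120,"roll":0}
    - {"tx":20,"ty":0,"tz":-135,"roll":0}
    - {"tx":20,"ty":0,"tz":-135,"roll":0}

```text
t: 9.85
eef_pos: [410.0, 23.9, 154.0]
tcp_rot: [3.136, 0.004, 2.034]
ft_force: [-0.5, 0.2, -0.5]
opening: 0.579
grip_force: 0.0
```

step_arm:
  moves:
    - {"tx":-92,"ty":-55,"tz":0,"roll":1.161}
    - {"tx":-92,"ty":-55,"tz":0,"roll":1.161}
    - {"tx":-92,"ty":-55,"tz":0,"roll":1.161}
    - {"tx":-92,"ty":-55,"tz":0,"roll":1.161}
    - {"tx":-92,"ty":-55,"tz":0,"roll":1.161}
    - {"tx":-92,"ty":-55,"tz":0,"roll":1.161}
    - {"tx":-92,"ty":-55,"tz":0,"roll":1.161}
    - {"tx":-92,"ty":-55,"tz":0,"roll":1.161}
    - {"tx":-92,"ty":-55,"tz":0,"roll":1.161}
    - {"tx":-92,"ty":-55,"tz":0,"roll":1.161}
    - {"tx":-92,"ty":-55,"tz":0,"roll":1.161}

```text
t: 10.77
eef_pos: [399.9, -82.7, 149.6]
tcp_rot: [-3.14, 0.001, 0.871]
ft_force: [-0.1, 0.7, -0.1]
opening: 0.574
grip_force: 0.0
```

Run:
```python
from h import *
for n in ("side","top"):
    d=optics.read_camera(n); cv2.imwrite(f"pics/{n}1.png",d["pixels"])
    for t in tins(d): print(n,*t)
go(399,-82,15,.873)
```

```text
side 272.3 244.3 606.0 25.0 31.8 [442.8 222.3  60. ]
side 230.3 190.4 398.5 19.0 28.0 [699.6  93.5  60. ]
side 268.2 156.4 284.5 15.0 25.0 [ 692.1 -125.9   60. ]
side 215.1 171.5 586.5 6.7 106.0 [810.5  39.   60. ]
side 506.1 131.3 798.0 43.7 21.2 [ -75.5 -732.6   60. ]
side 514.2 99.9 801.0 51.0 25.1 [  -68.  -1021.6    60. ]
side 295.4 79.2 463.0 28.9 22.9 [ 926.3 -715.    60. ]
side 312.4 50.8 773.5 60.5 28.2 [ 1020.6 -1058.1    60. ]
top 378.6 392.5 355.0 18.0 51.0 [-223.7 -295.8   60. ]
top 582.0 309.2 278.0 19.0 25.0 [   61.8 -1047.     60. ]
top 355.1 206.4 404.5 21.3 25.1 [ 441.3 -220.8   60. ]
top 236.4 206.2 472.5 24.0 25.0 [443.2 221.5  60. ]
top 610.2 145.2 529.5 34.2 46.4 [  675.1 -1202.9    60. ]
top 329.5 140.6 441.5 23.0 25.0 [ 693.3 -126.7   60. ]
top 271.4 138.7 444.0 23.0 25.0 [700.5  93.7  60. ]
top 93.2 142.8 1104.5 32.6 70.2 [684.8 765.2  60. ]
top 308.7 101.5 761.0 7.3 124.9 [847.3 -48.   60. ]
top 445.1 101.6 680.0 29.0 30.0 [ 847.4 -574.2   60. ]
top 426.6 29.7 1201.0 38.0 82.0 [1140.4 -512.3   60. ]
top 192.1 26.6 1223.5 42.0 63.0 [1150.   408.1   60. ]
eef [400.  -82.7 150. ] [-3.14e+00  1.00e-03  8.75e-01] q [-0.37  0.24  2.1  -0.    0.81  0.33] -> tx ty tz [ -0.  -1. 135.] roll 0.002
```

View pics/side1.png

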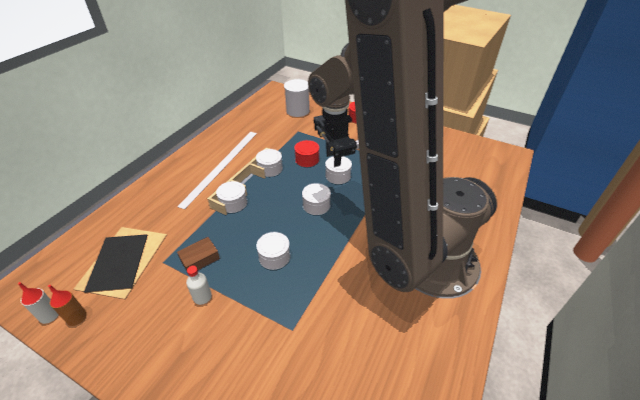

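The side view shows A at (273,244), B at about (316,194), partly in shadow, and C at (338,166) beside the gripper. All are upright and the rack is untouched. The finger contact puts B at about (437,-36), and the same check on A matched the camera to 1 mm.

step_arm:
  moves:
    - {"tx":0,"ty":-1,"tz":40,"roll":0}
    - {"tx":0,"ty":-1,"tz":80,"roll":0}
    - {"tx":0,"ty":-1,"tz":115,"roll":0}
    - {"tx":0,"ty":-1,"tz":135,"roll":0}
    - {"tx":0,"ty":-1,"tz":135,"roll":0}
    - {"tx":5,"ty":-1,"tz":135,"roll":0}
    - {"tx":9,"ty":-1,"tz":135,"roll":0}
    - {"tx":12,"ty":-1,"tz":135,"roll":0}
    - {"tx":15,"ty":-1,"tz":135,"roll":0}
    - {"tx":18,"ty":-1,"tz":135,"roll":0}

```text
t: 11.7
eef_pos: [411.4, -68.3, 16.9]
tcp_rot: [3.14, -0.0, 0.874]
ft_force: [-4.2, -4.8, 1.9]
opening: 0.581
grip_force: 2.9
```

step_arm:
  moves:
    - {"tx":3,"ty":0,"tz":0,"roll":0}
    - {"tx":6,"ty":0,"tz":0,"roll":0}
    - {"tx":9,"ty":0,"tz":0,"roll":0}
    - {"tx":12,"ty":0,"tz":0,"roll":0}
    - {"tx":15,"ty":0,"tz":0,"roll":0}
    - {"tx":18,"ty":0,"tz":0,"roll":0}
    - {"tx":21,"ty":0,"tz":0,"roll":0}
    - {"tx":24,"ty":0,"tz":0,"roll":0}
    - {"tx":27,"ty":0,"tz":0,"roll":0}
    - {"tx":30,"ty":0,"tz":0,"roll":0}
    - {"tx":33,"ty":0,"tz":0,"roll":0}

```text
t: 12.62
eef_pos: [432.4, -43.0, 16.9]
tcp_rot: [3.141, -0.0, 0.873]
ft_force: [-4.7, -5.1, 2.7]
opening: 0.578
grip_force: 3.0
```

step_arm:
  moves:
    - {"tx":-20,"ty":0,"tz":0,"roll":0}
    - {"tx":-20,"ty":0,"tz":-40,"roll":0}
    - {"tx":-20,"ty":0,"tz":-80,"roll":0}
    - {"tx":-20,"ty":0,"tz":-120,"roll":0}
    - {"tx":-20,"ty":0,"tz":-135,"roll":0}
    - {"tx":-20,"ty":0,"tz":-135,"roll":0}

```text
t: 13.12
eef_pos: [421.4, -58.6, 155.4]
tcp_rot: [3.133, -0.004, 0.873]
ft_force: [0.6, 0.2, -0.1]
opening: 0.578
grip_force: 0.0
```

Run:
```python
from h import *
for n in ("side","top"):
    d=optics.read_camera(n)
    for t in tins(d):
        if 350<t[5][0]<720 and abs(t[5][1])<300: print(n,*t)
go(402,-5,150,0)
```

```text
side 272.3 244.3 606.0 25.0 31.8 [442.8 222.3  60. ]
side 301.6 195.0 285.5 21.9 20.7 [473.8  -2.6  60. ]
side 230.2 190.4 401.5 19.0 28.0 [699.5  93.6  60. ]
side 268.2 156.4 285.5 24.8 15.9 [ 692.2 -126.1   60. ]
top 353.5 206.2 473.5 24.7 24.0 [ 442.1 -214.9   60. ]
top 236.4 206.2 472.5 24.0 25.0 [443.2 221.5  60. ]
top 329.4 140.6 441.5 23.0 25.0 [ 693.4 -126.5   60. ]
top 271.4 138.8 445.0 23.0 25.0 [700.4  93.8  60. ]
eef [419.7 -58.2 151.7] [ 3.139e+00 -1.000e-03  8.730e-01] q [-0.29  0.25  2.07 -0.    0.82  0.4 ] -> tx ty tz [ 29.4 -47.8   1.6] roll 0.873
```

step_arm:
  moves:
    - {"tx":28,"ty":-46,"tz":0,"roll":0.905}
    - {"tx":28,"ty":-46,"tz":0,"roll":0.905}
    - {"tx":28,"ty":-46,"tz":0,"roll":0.905}
    - {"tx":28,"ty":-46,"tz":0,"roll":0.905}
    - {"tx":28,"ty":-46,"tz":0,"roll":0.905}
    - {"tx":28,"ty":-46,"tz":0,"roll":0.905}
    - {"tx":28,"ty":-46,"tz":0,"roll":0.905}
    - {"tx":28,"ty":-46,"tz":0,"roll":0.905}
    - {"tx":28,"ty":-46,"tz":0,"roll":0.905}
    - {"tx":28,"ty":-46,"tz":0,"roll":0.905}

```text
t: 14.05
eef_pos: [401.8, -7.2, 150.0]
tcp_rot: [-3.141, 0.002, -0.03]
ft_force: [0.1, -0.1, -0.2]
opening: 0.581
grip_force: 0.0
```

Run:
```python
from h import *
d=optics.read_camera("side"); cv2.imwrite("pics/side2.png",cv2.resize(d["pixels"][100:280,180:420],None,fx=3,fy=3,interpolation=cv2.INTER_CUBIC))
print(proj(d,[464,-6,60]))
go(402,-7,15,-.032)
```

```text
[304.66354394 195.30116186]
eef [401.9  -7.3 150.2] [-3.141e+00  1.000e-03 -3.000e-02] q [-0.18  0.23  2.11 -0.    0.8   1.42] -> tx ty tz [  0.2  -0.3 135.2] roll 0.002
```

View pics/side2.png

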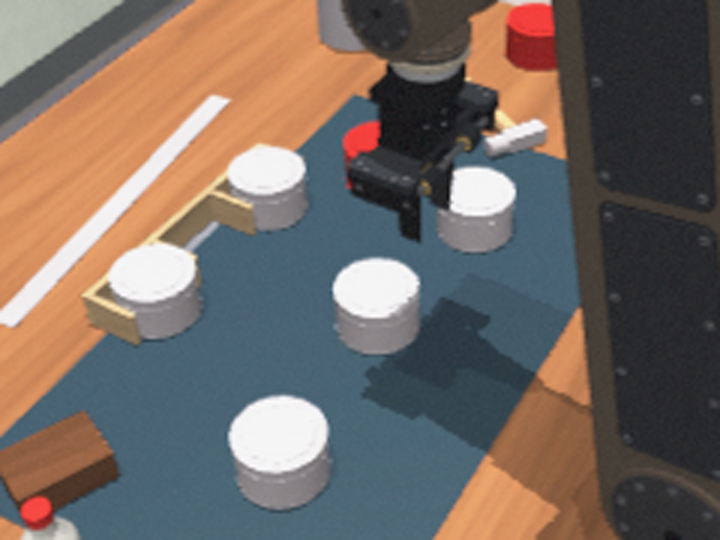

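B stands at crop (376,291), which is pixel (305,197), as predicted at (464,-6). The path to the empty stall is clear. Descending and pushing.

step_arm:
  moves:
    - {"tx":0,"ty":0,"tz":40,"roll":0}
    - {"tx":0,"ty":0,"tz":80,"roll":0}
    - {"tx":0,"ty":0,"tz":115,"roll":0}
    - {"tx":0,"ty":0,"tz":135,"roll":0}
    - {"tx":0,"ty":0,"tz":135,"roll":0}
    - {"tx":5,"ty":0,"tz":135,"roll":0}
    - {"tx":9,"ty":0,"tz":135,"roll":0}
    - {"tx":12,"ty":0,"tz":135,"roll":0}
    - {"tx":15,"ty":0,"tz":135,"roll":0}
    - {"tx":18,"ty":0,"tz":135,"roll":0}

```text
t: 14.93
eef_pos: [419.9, -7.7, 16.7]
tcp_rot: [3.142, 0.0, -0.032]
ft_force: [-6.3, 2.5, 2.1]
opening: 0.576
grip_force: 3.0
```

step_arm:
  moves:
    - {"tx":5,"ty":0,"tz":0,"roll":0}
    - {"tx":10,"ty":0,"tz":0,"roll":0}
    - {"tx":15,"ty":0,"tz":0,"roll":0}
    - {"tx":20,"ty":0,"tz":0,"roll":0}
    - {"tx":25,"ty":0,"tz":0,"roll":0}
    - {"tx":30,"ty":0,"tz":0,"roll":0}
    - {"tx":35,"ty":0,"tz":0,"roll":0}
    - {"tx":40,"ty":0,"tz":0,"roll":0}
    - {"tx":45,"ty":0,"tz":0,"roll":0}
    - {"tx":50,"ty":0,"tz":0,"roll":0}
    - {"tx":55,"ty":0,"tz":0,"roll":0}
    - {"tx":60,"ty":0,"tz":0,"roll":0}

```text
t: 15.93
eef_pos: [479.6, -9.8, 16.7]
tcp_rot: [-3.142, 0.001, -0.032]
ft_force: [-5.8, 0.4, 1.6]
opening: 0.579
grip_force: 3.1
```

step_arm:
  moves:
    - {"tx":5,"ty":0,"tz":0,"roll":0}
    - {"tx":10,"ty":0,"tz":0,"roll":0}
    - {"tx":15,"ty":0,"tz":0,"roll":0}
    - {"tx":20,"ty":0,"tz":0,"roll":0}
    - {"tx":25,"ty":0,"tz":0,"roll":0}
    - {"tx":30,"ty":0,"tz":0,"roll":0}
    - {"tx":35,"ty":0,"tz":0,"roll":0}
    - {"tx":40,"ty":0,"tz":0,"roll":0}
    - {"tx":45,"ty":0,"tz":0,"roll":0}
    - {"tx":50,"ty":0,"tz":0,"roll":0}
    - {"tx":53,"ty":0,"tz":0,"roll":0}
    - {"tx":55,"ty":0,"tz":0,"roll":0}

```text
t: 16.93
eef_pos: [534.8, -11.6, 16.6]
tcp_rot: [3.142, 0.001, -0.032]
ft_force: [-7.4, -0.5, 2.6]
opening: 0.579
grip_force: 3.4
```

Run:
```python
from h import *
for n in ("side","top"):
    d=optics.read_camera(n); cv2.imwrite(f"pics/{n}3.png",d["pixels"])
    for t in tins(d):
        if 350<t[5][0]<720 and abs(t[5][1])<300: print(n,*t)
print(env.state()["ft_force"])
go(648.5,-15,15,-.032)
```

```text
side 272.3 244.3 606.0 25.0 31.8 [442.8 222.3  60. ]
side 230.2 190.4 401.5 19.0 28.0 [699.5  93.6  60. ]
top 353.4 206.3 476.5 24.7 24.0 [ 442.  -214.7   60. ]
top 329.4 140.5 446.0 23.0 25.0 [ 693.6 -126.5   60. ]
top 271.5 138.7 447.5 23.0 25.0 [700.4  93.6  60. ]
[-4.33617416  0.44747834  0.67894415]
eef [535.  -11.6  16.6] [ 3.141  0.    -0.032] q [-0.15  0.6   1.93 -0.    0.61  1.46] -> tx ty tz [113.5  -0.2   1.6] roll 0.0
```

step_arm:
  moves:
    - {"tx":5,"ty":0,"tz":0,"roll":0}
    - {"tx":10,"ty":0,"tz":0,"roll":0}
    - {"tx":15,"ty":0,"tz":0,"roll":0}
    - {"tx":20,"ty":0,"tz":0,"roll":0}
    - {"tx":25,"ty":0,"tz":0,"roll":0}
    - {"tx":30,"ty":0,"tz":0,"roll":0}
    - {"tx":35,"ty":0,"tz":0,"roll":0}
    - {"tx":40,"ty":0,"tz":0,"roll":0}
    - {"tx":44,"ty":0,"tz":0,"roll":0}
    - {"tx":48,"ty":0,"tz":0,"roll":0}
    - {"tx":52,"ty":0,"tz":0,"roll":0}
    - {"tx":55,"ty":0,"tz":0,"roll":0}

```text
t: 18.03
eef_pos: [589.7, -13.4, 16.6]
tcp_rot: [3.142, 0.001, -0.032]
ft_force: [-6.9, 0.9, 1.6]
opening: 0.577
grip_force: 3.4
```

step_arm:
  moves:
    - {"tx":4,"ty":0,"tz":0,"roll":0}
    - {"tx":8,"ty":0,"tz":0,"roll":0}
    - {"tx":12,"ty":0,"tz":0,"roll":0}
    - {"tx":16,"ty":0,"tz":0,"roll":0}
    - {"tx":20,"ty":0,"tz":0,"roll":0}
    - {"tx":24,"ty":0,"tz":0,"roll":0}
    - {"tx":28,"ty":0,"tz":0,"roll":0}
    - {"tx":32,"ty":0,"tz":0,"roll":0}
    - {"tx":36,"ty":0,"tz":0,"roll":0}
    - {"tx":40,"ty":0,"tz":0,"roll":0}
    - {"tx":43,"ty":0,"tz":0,"roll":0}
    - {"tx":46,"ty":0,"tz":0,"roll":0}

```text
t: 19.03
eef_pos: [635.6, -14.8, 16.6]
tcp_rot: [3.142, 0.001, -0.032]
ft_force: [-7.1, -0.1, 3.0]
opening: 0.577
grip_force: 3.4
```

step_arm:
  moves:
    - {"tx":2,"ty":0,"tz":0,"roll":0}
    - {"tx":4,"ty":0,"tz":0,"roll":0}
    - {"tx":6,"ty":0,"tz":0,"roll":0}
    - {"tx":8,"ty":0,"tz":0,"roll":0}

```text
t: 19.37
eef_pos: [643.5, -15.1, 16.6]
tcp_rot: [3.142, 0.001, -0.032]
ft_force: [-7.1, 0.1, 2.5]
opening: 0.581
grip_force: 3.3
```

step_arm:
  moves:
    - {"tx":1,"ty":0,"tz":0,"roll":0}
    - {"tx":2,"ty":0,"tz":0,"roll":0}

```text
t: 19.53
eef_pos: [645.5, -15.2, 16.6]
tcp_rot: [3.142, 0.001, -0.032]
ft_force: [-6.4, 0.3, 2.5]
opening: 0.574
grip_force: 3.4
```

Still sliding freely, so I'll go on in 1 mm rows until the force rises against the board.

step_arm:
  moves:
    - {"tx":1,"ty":0,"tz":0,"roll":0}
    - {"tx":2,"ty":0,"tz":0,"roll":0}

```text
t: 19.7
eef_pos: [647.5, -15.2, 16.7]
tcp_rot: [3.142, 0.001, -0.032]
ft_force: [-7.5, -0.6, 2.3]
opening: 0.581
grip_force: 3.3
```

step_arm:
  moves:
    - {"tx":1,"ty":0,"tz":0,"roll":0}

```text
t: 19.78
eef_pos: [648.5, -15.3, 16.7]
tcp_rot: [3.141, 0.001, -0.032]
ft_force: [-7.4, -0.0, 2.3]
opening: 0.577
grip_force: 3.3
```

step_arm:
  moves:
    - {"tx":1,"ty":0,"tz":0,"roll":0}

```text
t: 19.87
eef_pos: [649.1, -15.3, 16.6]
tcp_rot: [3.142, 0.002, -0.032]
ft_force: [-11.8, -0.6, 4.9]
opening: 0.576
grip_force: 5.2
```

step_arm:
  moves:
    - {"tx":1,"ty":0,"tz":0,"roll":0}

```text
t: 19.95
eef_pos: [649.2, -15.3, 16.5]
tcp_rot: [-3.142, 0.004, -0.032]
ft_force: [-15.4, -0.5, 7.5]
opening: 0.579
grip_force: 6.9
```

step_arm:
  moves:
    - {"tx":-15,"ty":0,"tz":0,"roll":0}
    - {"tx":-30,"ty":0,"tz":0,"roll":0}
    - {"tx":-45,"ty":0,"tz":-20,"roll":0}
    - {"tx":-45,"ty":0,"tz":-60,"roll":0}
    - {"tx":-45,"ty":0,"tz":-100,"roll":0}
    - {"tx":-45,"ty":0,"tz":-140,"roll":0}
    - {"tx":-85,"ty":0,"tz":-140,"roll":0}
    - {"tx":-125,"ty":0,"tz":-140,"roll":0}
    - {"tx":-165,"ty":0,"tz":-140,"roll":0}
    - {"tx":-200,"ty":0,"tz":-140,"roll":0}
    - {"tx":-200,"ty":0,"tz":-140,"roll":0}

```text
t: 20.87
eef_pos: [446.1, -8.3, 156.8]
tcp_rot: [3.142, 0.001, -0.032]
ft_force: [1.3, 0.3, 0.5]
opening: 0.577
grip_force: 0.0
```

Run:
```python
from h import *
for n in ("side","top"):
    d=optics.read_camera(n); cv2.imwrite(f"pics/{n}4.png",d["pixels"])
    for t in tins(d):
        if 350<t[5][0]<720 and abs(t[5][1])<300: print(n,*t)
    if n=="side": cv2.imwrite("pics/end.png",cv2.resize(d["pixels"][100:320,160:420],None,fx=2.7,fy=2.7,interpolation=cv2.INTER_CUBIC))
print(env.state()["ft_force"],env.state()["t"])
```

```text
side 272.3 244.3 609.0 26.9 29.7 [442.8 222.2  60. ]
side 230.2 190.4 401.5 19.0 28.0 [699.5  93.6  60. ]
side 250.1 172.5 341.5 17.0 26.0 [696.1 -15.9  60. ]
side 338.1 163.5 302.0 15.0 26.0 [ 440.9 -213.2   60. ]
side 268.2 156.4 287.5 25.0 16.0 [ 692.2 -126.1   60. ]
top 353.4 206.3 474.5 24.7 24.0 [ 442.  -214.8   60. ]
top 236.4 206.2 473.5 24.0 25.0 [443.3 221.6  60. ]
top 329.5 140.6 442.5 23.0 25.0 [ 693.4 -126.7   60. ]
top 300.3 139.7 438.5 23.0 24.0 [696.7 -15.9  60. ]
top 271.4 138.7 444.0 23.0 25.0 [700.5  93.7  60. ]
[ 0.09766817  0.13043346 -0.06217039] 20.9667
```

View pics/end.png

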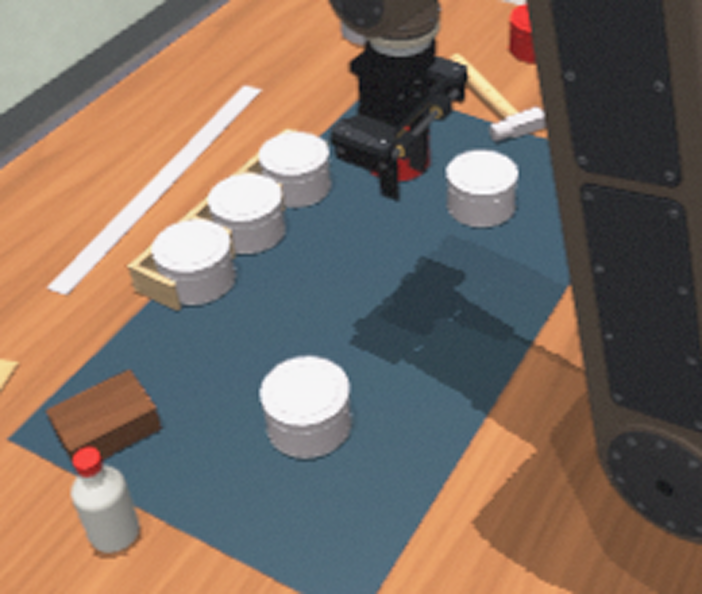

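B sits in the middle stall at crop (246,200). It measures (696.4,-15.9) against the home point (696.7,-16.5), collinear with the stored tins. A and C each moved about 20 mm, and the gripper is clear of everything.

```bash
python3 -c "
from cell import env
print(env.job_done())"
```

```text
the job is handed in; nothing more can be done
None
```

The heavy tin was tin_b: it now stands fully home in the middle stall, the two light tins moved only about 20 mm, and the job is handed in (the hand-in returned no verdict).

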